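Push the row of tins home in the cabinet and shut its door

ROBOT

A 6-joint arm with a two-finger parallel gripper is mounted at the origin on the work surface. World frame = base frame: x ahead of the robot, y to its left, z up, the work surface at z = 0. Lengths are in m, angles in rad, forces in N, time in s.
With the tool pointing down it reaches from about 0.35 to 0.925 m from the base axis. Payload 6.4 kg.
Tool frame: the origin (TCP) lies midway between the tips of the shut fingers; the grasp point (between the pads) lies 19 mm behind it; x points along the fingers, y is the direction in which the jaws open and shut, and the axes are right-handed (so a half turn about x gives the same grasp; the last joint's range is limited). The gripper opens to 85 mm and grips with 20 to 120 N. Pads are 22 mm wide; open, the fingers measure 114 mm over their backs; the gripper's body (76 mm by 85 mm) begins 54 mm behind the grasp point. The pads swing forward as they close: fully open they stand 13 mm farther back than shut.
Start: joints at [-1.511, 0.245, 1.558, -0, 1.339, -0.174], TCP at [0.151, -0.632, 0.231] pointing down, gripper open.
Joint ranges: [-3.13, 3.13], [-1.02, 2.26], [0.13, 2.54], [-0.95, 4.09], [0.21, 2.88], [-2.74, 2.74]. Speed limits (rad/s): [2.57, 2.57, 3.14, 3.14, 3.14, 3.14].

INTERFACE

Orientations are given as a rotation vector (axis times angle).
In Python, from bench import observe, cams, workorder gives the robot as it stands.
- The arm moves only by the shell command python3 -m handwheel 'ROWS' [FORCE]. ROWS is JSON, a list of rows, each a list of 3 entries, a list of its own where there are three numbers: the opening, from -1 (shut) to 1 (fully open), then the shift along the tool's x, y, z in m, then the turn, a rotation vector about the tool's x, y, z in rad. A call has 1 to 5 rows; each row is the pose to reach, as a shift and turn from the pose commanded when the call began, along the tool's axes at that moment; what a row does not reach only later rows make up. A row lasts 1/12 s, in which the tool goes at most 41.7 mm and 7.16 degrees, less where a joint would pass 70% of its speed; a pose out of reach is approached as far as the arm can. A call with a gripper value outside its range is refused whole. The fingers move at their own pace and stop on an object; FORCE is the grip in N (left out, the last holds). Time passes only in rows, so rows that repeat a pose let the fingers close. It gives the time, the measured TCP pose, the force and the opening at its end, in the units of the state.
- observe(): the state, without advancing time (a new reading comes with each control period).
- cams.camera(name): name is "scene" or "top" or "wrist"; returns the picture (400x640x3 uint8, red, green, blue); there is no depth.
- cams.get_calibration(name): a dict with "fx", "fy", "cx", "cy" (pixels), "k1" (the pictures are not rectified: a ray, as slopes to the right and down, at radius r is drawn at 1 + k1 r^2 times it, then the intrinsics apply), "pose" (4x4, takes a point from camera to world coordinates). Camera axes: x right, y up, looking along -z (the intrinsics and any distortion apply to the point x, -y, -z); pixel columns grow to the right and rows downward; lengths in m; the calibration is good to about 2 mm. A picture is of the moment at which its call begins: read the wrist's pose just before it. get_calibration takes no time and is no camera call; for the wrist camera it gives the pose at the moment of the call.
- workorder.job_done(): hands the job in, once; it reports no verdict.
The state is a dict: "time_s": time; "joints": joint angles; "joint_vel": joint speeds; "joint_efforts": joint torques, N m; "ee_pos": TCP position; "orientation": TCP orientation; "ft_force": force on the tool from outside, world axes, zero at the start; "ft_torque": the same for the moment, N m; "width": opening from 0.0 (shut) to 1.0 (fully open).
Only numpy, scipy, OpenCV 4.12 (cv2) and the standard library are available. Lean on these libraries where they do the work, as an engineer would, in place of code of your own. Each camera call takes 0.05 s, during which the arm holds its last target.

TASK

Close up the four tins standing in front of the cabinet and slide them, as one straight row pushed from its tail, along the shelf into the cabinet's empty lane until you feel the row press firmly against the stop hidden at the back; do not ram it, and do not lift or tip any tin or let the row break up or buckle. Then swing the cabinet door fully shut, and leave the other things on the shelf alone.

Things in the scene. Friction and masses are not known exactly. Their poses are not given: they have to be found in the camera images.
- cabinet: low wooden cabinet fixed on the shelf, 135 wide, 245 deep, 110 mm high, no bottom board: things slide on the shelf itself. Origin: shelf level, mid-mouth of the EMPTY lane, in the plane of the front edges; x straight into the lane (the way to push), y to the hinge side (robot's side), z up. Carcass x 0 to 245, y -36 to 99 mm, boards 9 mm thick. The other lane (y 36 to 90) is already full of four like tins, fixed.
- lane_mouth (a point): same point and axes as the cabinet's origin: mouth of the empty lane, 54 mm wide and 101 mm high inside; its upright front edges are half-round (radius 4.5 mm).
- lane_back (a point): middle of the lane's back board, 239 mm in from the mouth, at shelf level. In front of it, out of sight, sits a wooden stop with a stiff rubber buffer (gives 1 mm per 12 N, 3 mm at most), set differently each time: the tail face of a row pushed home ends 3 to 26 mm behind the front edges. Firm is 5 to 12 N on it, besides the 2 to 5 N that sliding four tins takes; over 15 N is ramming.
- door (a joint): the cabinet's swing door, rad: 0 fully shut, grows as it opens (1.57 square to the front, 1.9 at most); it stays where it is left (about 1 N at its free edge moves it). Panel 135 mm wide, 10 mm thick, from 3 to 109 mm above the shelf, on the robot's side of the row. It shuts only if no tin stands proud of the cabinet's front.
- door_hinge (a point): upright hinge axis of the door at shelf level, at x = -6, y = +99 mm in the cabinet's frame, in the middle of the panel's thickness; the point keeps the cabinet's axes. Shut, the panel runs from here 135 mm towards -y; opening swings its free edge towards -x.
- door_knob (a point): tip of the 17 mm brass knob on the door's outer face: 121 mm from the hinge axis, 23 mm out from the panel's mid-plane, 56 mm above the shelf; moves with the door.
- tin1: plain square tinplate storage tin with a slip lid, 46 x 46 mm and 64 mm high, about 0.15 kg full; origin at the centre of its underside, z up, x along the row towards the cabinet. This is the lead tin, nearest to the cabinet.
- tin2: plain square tinplate storage tin with a slip lid, 46 x 46 mm and 64 mm high, about 0.15 kg full; origin at the centre of its underside, z up, x along the row towards the cabinet. Second in the row, behind the lead tin.
- tin3: plain square tinplate storage tin with a slip lid, 46 x 46 mm and 64 mm high, about 0.15 kg full; origin at the centre of its underside, z up, x along the row towards the cabinet. Third in the row.
- tin4: plain square tinplate storage tin with a slip lid, 46 x 46 mm and 64 mm high, about 0.15 kg full; origin at the centre of its underside, z up, x along the row towards the cabinet. Tail of the row, farthest from the cabinet: the one to push on. The tins start a little out of line, with gaps of 4 to 9 mm.
- screwdriver: bystander: screwdriver with a yellow handle, about 200 mm long, lying on the shelf; x along it.
- torch: bystander: aluminium torch, 150 mm long, 38 mm across its hexagonal head, lying on the shelf along its x axis, head to +x; origin under its middle.
- plant_pot: bystander: green glazed plant pot, 110 mm across the rim, 100 mm high; origin at the centre of its underside.
- storage_box: bystander: clear storage box with clip lid, 156 x 106 mm, 83 mm high; origin at the centre of its underside.
There are look-alikes about, which are no part of the job. What is shaped like the tin2 but black is not meant.

How it is judged:
On the way, in this order (a step that is already met when the one before it is completed fails the run):
1. the four tins are closed up into one row (gaps under 3 mm) before the lead tin is all inside (x of tin2 in the frame of tin1 above -0.049 m and x of tin3 in the frame of tin2 above -0.049 m and x of tin4 in the frame of tin3 above -0.049 m and x of tin1 in the frame of cabinet below 0.02 m), for 0.1 s.
2. the whole row is inside the lane and its lead tin is pressed against the stop with more than 4 N (x of tin2 in the frame of tin1 above -0.049 m and x of tin3 in the frame of tin2 above -0.049 m and x of tin4 in the frame of tin3 above -0.049 m and x of tin4 in the frame of cabinet above 0.024 m and contact force between tin1 and cabinet above 4 N), for 0.2 s.
At the end, for the whole second after the job is handed in: All four tins stand upright and at rest in the empty lane, closed up (each gap under 3 mm), the tail tin at least 1 mm behind the front edges, and the door is shut to within 0.04 rad (x of tin2 in the frame of tin1 above -0.049 m and x of tin3 in the frame of tin2 above -0.049 m and x of tin4 in the frame of tin3 above -0.049 m and angle between each of tin1, tin2, tin3, tin4's own z axis and vertical below 0.08 rad and y of tin1 in the frame of cabinet between -0.01 and 0.01 m and y of tin2 in the frame of cabinet between -0.01 and 0.01 m and y of tin3 in the frame of cabinet between -0.01 and 0.01 m and y of tin4 in the frame of cabinet between -0.01 and 0.01 m and x of tin4 in the frame of cabinet above 0.024 m and value of joint door below 0.04 rad and linear speed of each of tin1, tin2, tin3, tin4 below 0.01 m/s); the robot touches nothing.
It fails at once if the row buckled or splayed (a tin more than 13 mm sideways of its neighbour or turned over 0.3 rad against it) (y of tin2 in the frame of tin1 above 0.013 m or y of tin2 in the frame of tin1 below -0.013 m or angle between the x axis of tin2 and the x axis of tin1, either way round above 0.3 rad or y of tin3 in the frame of tin2 above 0.013 m or y of tin3 in the frame of tin2 below -0.013 m or angle between the x axis of tin3 and the x axis of tin2, either way round above 0.3 rad or y of tin4 in the frame of tin3 above 0.013 m or y of tin4 in the frame of tin3 below -0.013 m or angle between the x axis of tin4 and the x axis of tin3, either way round above 0.3 rad).
It fails at once if a tin went into the cabinet ahead of the row (a gap over 8 mm) (x of tin1 in the frame of cabinet above 0.01 m and (x of tin2 in the frame of tin1 below -0.054 m or x of tin3 in the frame of tin2 below -0.054 m or x of tin4 in the frame of tin3 below -0.054 m)).
It fails at once if a tin was lifted over 10 mm or tipped over 0.3 rad (height (world z) of any of tin1, tin2, tin3, tin4 above 0.01 m or angle between any of tin1, tin2, tin3, tin4's own z axis and vertical above 0.3 rad).
It fails at once if the row was rammed: a tin pressed on the stop, cabinet or door with more than 15 N (contact force between any of tin1, tin2, tin3, tin4 and cabinet above 15 N).
It fails at once if a bystander was moved more than 15 mm (distance of any of screwdriver, torch, plant_pot, storage_box from where it was at the start of the episode above 0.015 m).
It also fails if it takes over 69 s, if anything falls off the work surface, if the arm or the gripper's body presses on something with over 40 N, if the wrist force passes 120 N, or if a joint passes its speed limit or range.

## Working session

There is one attempt and no reset: what is moved stays moved. The work goes in short steps, Python scripts to look and compute and a shell command to move; the robot and the scene stay as the last step left them, time stands still between calls to the robot, and variables do not carry over. Pictures are saved under pics/ and viewed, and the job is handed in when it is done.

```bash
ls; mkdir -p pics
python3 - <<'E'
from bench import observe, cams, workorder
import cv2,numpy as np
np.set_printoptions(precision=4,suppress=True)
print(observe())
for n in ["scene","top","wrist"]:
    c=cams.get_calibration(n); print(n,c)
    im=cams.camera(n); cv2.imwrite(f"pics/{n}0.png",im[:,:,::-1])
E
```

```text
pics
{'time_s': 0.0, 'joints': array([-1.5111,  0.2458,  1.559 ,  0.    ,  1.3387, -0.1741]), 'joint_vel': array([ 0.0004,  0.0007, -0.0001, -0.0022,  0.001 , -0.0001]), 'joint_efforts': array([  0.0014, -42.9504, -32.6128,  -0.0001,   0.0054,  -0.    ]), 'ee_pos': array([ 0.1506, -0.6317,  0.2302]), 'orientation': array([ 2.0984,  0.2485, -2.0982]), 'ft_force': array([ 0.0502, -0.2453, -0.27  ]), 'ft_torque': array([-0.0205,  0.0504,  0.0027]), 'width': 0.9998313792705703}
scene {'fx': 458.3890677260511, 'fy': 458.3890677260511, 'cx': 324.6467689672619, 'cy': 196.248046846338, 'k1': 0.0274851862939293, 'pose': array([[ 0.6875, -0.5256,  0.5011,  1.2645],
       [ 0.7261,  0.5083, -0.4631, -0.5651],
       [-0.0113,  0.6822,  0.7311,  0.9926],
       [ 0.    ,  0.    ,  0.    ,  1.    ]])}
top {'fx': 429.2986957117058, 'fy': 429.2986957117058, 'cx': 322.7386748780535, 'cy': 199.8138073146573, 'k1': -0.0007060752523434183, 'pose': array([[ 0.0055,  0.9825, -0.1859,  0.3993],
       [-1.    ,  0.0051, -0.0022, -0.0041],
       [-0.0012,  0.1859,  0.9826,  1.122 ],
       [ 0.    ,  0.    ,  0.    ,  1.    ]])}
wrist {'fx': 344.5882537637761, 'fy': 344.5882537637761, 'cx': 317.0366825106605, 'cy': 198.4179927873714, 'k1': -0.018577588697996843, 'pose': array([[ 0.2319,  0.9396,  0.2517,  0.2147],
       [-0.9727,  0.2242,  0.0592, -0.6172],
       [-0.0009, -0.2586,  0.966 ,  0.3727],
       [ 0.    ,  0.    ,  0.    ,  1.    ]])}
```

View pics/scene0.png

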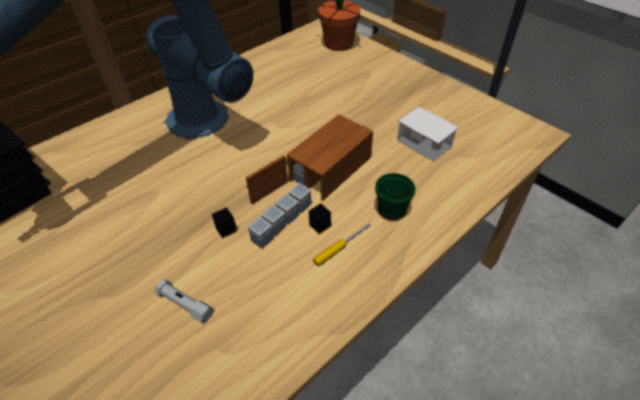

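View pics/top0.png

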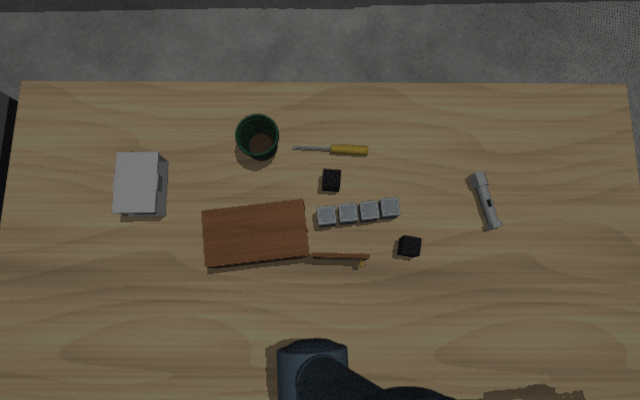

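View pics/wrist0.png

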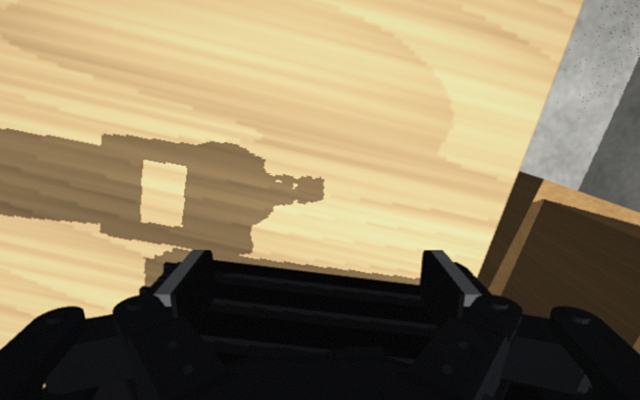

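```bash
cat > h.py <<'E'
from bench import observe, cams, workorder
import cv2,numpy as np
from scipy.spatial.transform import Rotation as R
np.set_printoptions(precision=4,suppress=True)
def ray(c,u,v):
    K=np.array([[c['fx'],0,c['cx']],[0,c['fy'],c['cy']],[0,0,1]])
    p=cv2.undistortPoints(np.array([[[u,v]]],float),K,np.array([c['k1'],0,0,0.]))[0,0]
    P=np.array(c['pose']); return P[:3,3],P[:3,:3]@np.array([p[0],-p[1],-1])
def onz(c,u,v,z):
    o,d=ray(c,u,v); t=(z-o[2])/d[2]; return o+t*d
def proj(c,X):
    P=np.array(c['pose']); q=(np.atleast_2d(X)-P[:3,3])@P[:3,:3]
    a=np.c_[q[:,0]/-q[:,2],-q[:,1]/-q[:,2]]; r2=(a**2).sum(1,keepdims=True); a=a*(1+c['k1']*r2)
    return np.c_[a[:,0]*c['fx']+c['cx'],a[:,1]*c['fy']+c['cy']]
E
python3 - <<'E'
import cv2
im=cv2.imread('pics/top0.png')[165:285,195:435]
cv2.imwrite('pics/top0z.png',cv2.resize(im,(800,400),interpolation=cv2.INTER_CUBIC)*1)
im=cv2.imread('pics/scene0.png')[110:260,200:400]
cv2.imwrite('pics/scene0z.png',cv2.resize(im,(800,600),interpolation=cv2.INTER_CUBIC))
E
```

```text
(no output)
```

View pics/top0z.png

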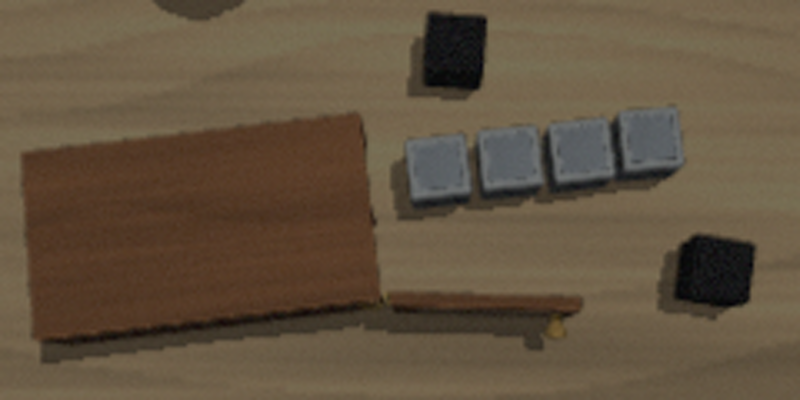

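View pics/scene0z.png

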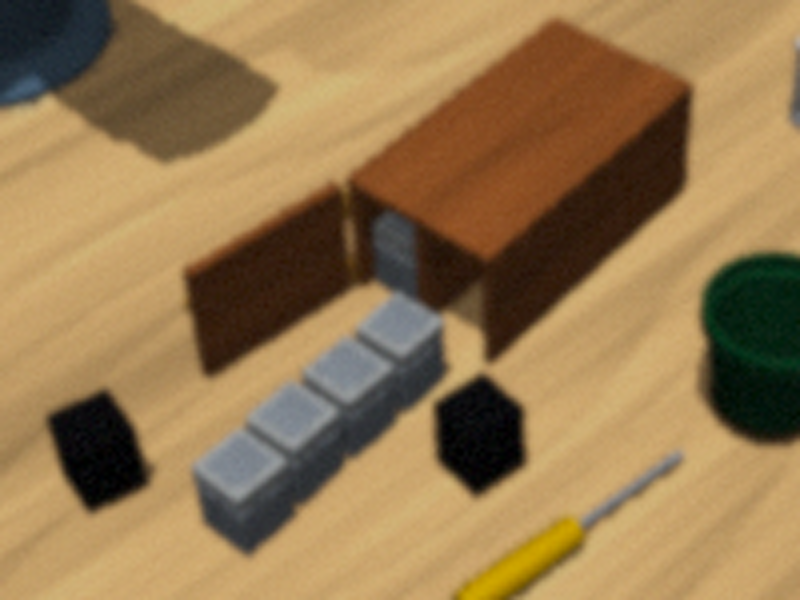

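```bash
cat > fit.py <<'E'
from h import *
from scipy.optimize import least_squares
T=cams.get_calibration('top'); S=cams.get_calibration('scene')
t=lambda u,v:(195+u/3.3333-.35,165+v/3.3333-.35)
s=lambda u,v:(200+u/4-.4,110+v/4-.4)
def T2(p): 
    x,y,a=p; return np.array([[np.cos(a),-np.sin(a),x],[np.sin(a),np.cos(a),y]])
def W(p,L):
    L=np.array(L); M=T2(p); return np.c_[L[:,:2]@M[:,:2].T+M[:,2],L[:,2]]
def fit(obs,p0):
    # obs list (cam, local xyz, px)
    def r(p): return np.concatenate([ (proj(c,W(p,[l]))-np.array(q)).ravel() for c,l,q in obs])
    o=least_squares(r,p0,loss='soft_l1'); return o.x,r(o.x).reshape(-1,2)
if __name__=='__main__':
    z=.110
    obs=[(T,(.245,-.036,z),t(22,153)),(T,(0,-.036,z),t(360,113)),(T,(0,.099,z),t(380,300)),(T,(.245,.099,z),t(35,340)),
         (S,(0,.099,z),s(352,180)),(S,(.245,.099,z),s(557,18)),(S,(.245,-.036,z),s(690,88)),(S,(0,-.036,z),s(488,262)),(S,(0,-.036,0),s(488,362))]
    p,r=fit(obs,[.45,0,1.5]); print('cab',p,'\n',r)
    # top-only and scene-only
    print(fit(obs[:4],p)[0],fit(obs[4:],p)[0])
    for n,cs in {'t1':[(404,143),(465,134),(470,195),(410,204)],'t2':[(477,132),(536,125),(543,187),(483,196)],'t3':[(547,124),(609,117),(614,180),(553,187)],'t4':[(616,113),(677,107),(683,168),(622,173)]}.items():
        o=[(T,l,t(*q)) for l,q in zip([(.023,-.023,.064),(-.023,-.023,.064),(-.023,.023,.064),(.023,.023,.064)],cs)]
        q,r=fit(o,[.45,-.1,p[2]])
        d=q[:2]-p[:2]; c,sn=np.cos(p[2]),np.sin(p[2])
        print(n,q,'in cab',d@[c,sn],d@[-sn,c],q[2]-p[2],abs(r).max())
    # door free edge top z .109
    for u,v in [(386,296),(582,305),(556,330)]:
        w=onz(T,*t(u,v),.109 if u!=556 else .056); d=w[:2]-p[:2]; print('door',w, d@[c,sn],d@[-sn,c])
E
python3 fit.py
```

```text
cab [0.5582 0.0408 1.6919] 
 [[ 0.0009 -0.4807]
 [ 0.5474 -0.1187]
 [ 0.7102 -0.0119]
 [-0.2466  0.192 ]
 [-1.7757 -0.8371]
 [-0.2274 -0.6342]
 [ 1.4074 -1.1846]
 [ 0.1223 -0.784 ]
 [ 0.7216  1.1183]]
[0.5582 0.0414 1.6933] [0.5594 0.0387 1.6889]
t1 [ 0.5603 -0.0096  1.6944] in cab -0.05027981734217279 0.004053632472189656 0.002531135564451281 0.4847492120825905
t2 [ 0.5674 -0.0638  1.6874] in cab -0.10493593719910156 0.003496988530881241 -0.0044766287348543266 0.747267727173778
t3 [ 0.5737 -0.117   1.6642] in cab -0.15850678403532556 0.0036971228747381246 -0.02768570517405733 0.6525097528131028
t4 [ 0.5829 -0.1687  1.6558] in cab -0.21094045915674542 0.0007979054740441113 -0.03602797814642211 0.2217881057174509
door [0.4628 0.0263 0.109 ] -0.002818528953870379 0.09647824334231746
door [ 0.4572 -0.1115  0.109 ] -0.1389859155192799 0.11863536510631666
door [ 0.4418 -0.0977  0.056 ] -0.12341438572704913 0.1322355572563275
```

```bash
cat > plan.py <<'E'
from fit import *
CAB=np.array([.5582,.0408,1.6919])
d=np.array([np.cos(CAB[2]),np.sin(CAB[2]),0]); e=np.array([-d[1],d[0],0])  # cab x,y
def incab(P): 
    q=np.array(P,float); q=q-[CAB[0],CAB[1],0]; return np.array([q@d,q@e,q[2]])
def fromcab(q): return np.array([CAB[0],CAB[1],0])+q[0]*d+q[1]*e+np.array([0,0,q[2]])
def des(tilt,flip=1):
    x=np.cos(tilt)*np.array([0,0,-1])+np.sin(tilt)*d; y=flip*e; return np.c_[x,y,np.cross(x,y)]
def delta(q,tilt,flip,o=None):
    o=o or observe(); R0=R.from_rotvec(o['orientation']).as_matrix()
    sh=R0.T@(fromcab(q)-o['ee_pos']); tr=R.from_matrix(R0.T@des(tilt,flip)).as_rotvec()
    return sh,tr
def st(o=None):
    o=o or observe(); R0=R.from_rotvec(o['orientation']).as_matrix()
    f=o['ft_force']; print('t',round(o['time_s'],2),'cab',incab(o['ee_pos']),'F cab',np.array([f@d,f@e,f[2]]),'tilt',np.degrees(np.arctan2(R0[:,0]@d,-R0[2,0])),'w',round(o['width'],3)); return R0
E
python3 - <<'E'
from plan import *
R0=st(); print(R0); 
P=np.array(cams.get_calibration('wrist')['pose']); print('cam in tool',R0.T@(P[:3,3]-observe()['ee_pos']))
for f in (1,-1): print(f,delta((-.30,.002,.12),.87,f))
for c in [(425,15),(487,15),(482,90),(695,237),(752,245),(747,307),(676,300)]:print(incab(onz(T,*t(*c),.064)))
print('joints',observe()['joints'])
E
```

```text
t 0.15 cab [-0.6185  0.4859  0.2304] F cab [0.9491 0.2248 0.1833] tilt 0.08493124583568497 w 1.001
[[-0.0001  0.2317 -0.9728]
 [ 0.0015 -0.9728 -0.2317]
 [-1.     -0.0015 -0.0003]]
cam in tool [-0.1424  0.0004 -0.0658]
1 (array([ 0.111 , -0.2619, -0.5166]), array([ 1.5658, -0.6487, -0.7261]))
-1 (array([ 0.111 , -0.2619, -0.5166]), array([-1.3585,  0.7053, -0.6302]))
[-0.0549 -0.1149  0.064 ]
[-0.1018 -0.1094  0.064 ]
[-0.0909 -0.0518  0.064 ]
[-0.2339  0.0768  0.064 ]
[-0.2749  0.0875  0.064 ]
[-0.2641  0.1321  0.064 ]
[-0.2131  0.121   0.064 ]
joints [-1.5111  0.2457  1.5587  0.      1.3387 -0.1741]
```

Run:
```python
from plan import *
print(delta((-.33,.002,.20),0,-1))
```

```text
(array([ 0.0309, -0.2322, -0.5133]), array([-1.4581, -0.0013,  0.001 ]))
```

```bash
python3 -m handwheel '[[-1,[0,-0.017,-0.037],[-0.10,0,0]],[-1,[0,-0.034,-0.074],[-0.20,0,0]],[-1,[0,-0.051,-0.111],[-0.30,0,0]],[-1,[0,-0.068,-0.148],[-0.40,0,0]],[-1,[0,-0.085,-0.185],[-0.50,0,0]]]'
python3 -c "
from plan import *
st();print(observe()['joints']);print(delta((-.33,.002,.20),0,-1))"
```

```text
time_s: 0.57
ee_pos: [0.3119, -0.5052, 0.231]
orientation: [1.791, 0.693, -1.791]
ft_force: [0.2, 0.4, -0.7]
width: 0.296
t 0.57 cab [-0.5123  0.3104  0.231 ] F cab [ 0.3433 -0.2837 -0.6723] tilt 0.03268176897550926 w 0.296
[-1.2085  0.1159  1.7057  0.0001  1.3205 -0.3759]
(array([ 0.031 ,  0.0298, -0.357 ]), array([-0.9537, -0.0005,  0.0003]))
```

```bash
python3 -m handwheel '[[-1,[0,0.003,-0.040],[-0.11,0,0]],[-1,[0,0.006,-0.080],[-0.22,0,0]],[-1,[0,0.009,-0.120],[-0.33,0,0]],[-1,[0,0.012,-0.160],[-0.44,0,0]],[-1,[0,0.015,-0.200],[-0.55,0,0]]]'
python3 -c "
from plan import *
st();print(observe()['joints']);print(delta((-.33,.002,.20),0,-1));print(delta((-.33,.002,.18),.8,-1))"
```

```text
time_s: 0.98
ee_pos: [0.4706, -0.3823, 0.2311]
orientation: [1.414, 1.063, -1.414]
ft_force: [0.6, -1.1, -0.1]
width: -0.0
t 0.98 cab [-0.4094  0.138   0.2311] F cab [-1.2007 -0.4498 -0.1009] tilt 0.015161672681320484 w -0.0
[-0.869   0.145   1.6734 -0.      1.3235 -0.5874]
(array([ 0.0311,  0.094 , -0.1264]), array([-0.4027, -0.0002,  0.0002]))
(array([ 0.0511,  0.094 , -0.1264]), array([-0.381 ,  0.7887, -0.1608]))
```

```bash
python3 -m handwheel '[[-1,[0,0.019,-0.025],[-0.08,0,0]],[-1,[0,0.038,-0.050],[-0.16,0,0]],[-1,[0.01,0.057,-0.075],[-0.24,0,0]],[-1,[0.02,0.076,-0.100],[-0.32,0,0]],[-1,[0.031,0.094,-0.126],[-0.40,0,0]]]'
python3 -c "
from plan import *
st();print(observe()['joints']);print(delta((-.33,.002,.18),.8,-1))
im=cams.camera('wrist'); cv2.imwrite('pics/w1.png',im[:,:,::-1]);np.save('w1.npy',[0])"
```

```text
time_s: 1.4
ee_pos: [0.5965, -0.2887, 0.2]
orientation: [1.122, 1.262, -1.122]
ft_force: [0.3, -0.2, 0.2]
width: 0.002
t 1.4 cab [-0.3317  0.0018  0.2   ] F cab [-0.2629 -0.2836  0.1661] tilt -0.02122308986470543 w 0.002
[-0.6215  0.3007  1.549  -0.0001  1.2913 -0.7385]
(array([ 0.02  , -0.0002, -0.0017]), array([-0.0037,  0.8004, -0.0019]))
```

View pics/w1.png

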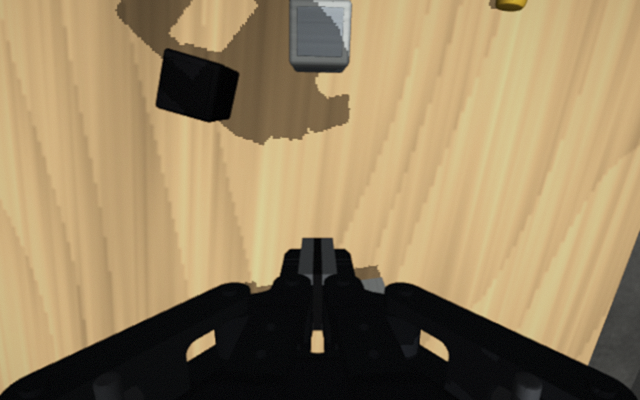

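```bash
python3 -m handwheel '[[-1,[0,0,0],[0,0.11,0]],[-1,[0,0,0],[0,0.22,0]],[-1,[0,0,0],[0,0.33,0]],[-1,[0,0,0],[0,0.44,0]],[-1,[0,0,0],[0,0.55,0]]]'
python3 -c "
from plan import *
st();print(observe()['joints'])
print(delta((-.27,.002,.12),.85,-1))"
```

```text
time_s: 1.87
ee_pos: [0.5954, -0.2901, 0.2009]
orientation: [1.498, 1.677, -0.833]
ft_force: [0.3, 1.0, 0.2]
width: 0.0
t 1.87 cab [-0.3329  0.003   0.2009] F cab [ 1.0053 -0.4297  0.1758] tilt 31.772635635970097 w 0.0
[-0.7584  0.5136  1.3398  0.3506  1.7208 -0.8958]
(array([ 0.1019,  0.0004, -0.0109]), array([-0.0055,  0.2954, -0.0059]))
```

```bash
python3 -m handwheel '[[-1,[0.02,0,-0.002],[0,0.10,0]],[-1,[0.04,0,-0.004],[0,0.20,0]],[-1,[0.06,0,-0.006],[0,0.30,0]],[-1,[0.08,0,-0.008],[0,0.30,0]],[-1,[0.10,0,-0.010],[0,0.30,0]]]'
python3 -c "
from plan import *
st();print(observe()['joints'])
c=cams.get_calibration('wrist');im=cams.camera('wrist'); cv2.imwrite('pics/w2.png',im[:,:,::-1]);import pickle;pickle.dump(c,open('w2.pkl','wb'))"
```

```text
time_s: 2.28
ee_pos: [0.5875, -0.2292, 0.1174]
orientation: [1.689, 1.89, -0.636]
ft_force: [-0.0, -0.5, 0.5]
width: -0.0
t 2.28 cab [-0.2716  0.0036  0.1174] F cab [-0.4576  0.0842  0.5044] tilt 48.85101778488798 w -0.0
[-0.7558  0.658   1.3919  0.5198  1.7794 -0.9422]
```

View pics/w2.png

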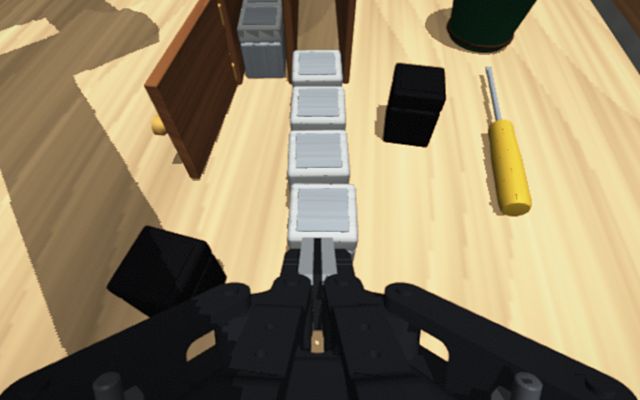

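```bash
python3 -c "
import cv2
im=cv2.imread('pics/w2.png')[0:260,220:430]
cv2.imwrite('pics/w2z.png',cv2.resize(im[:,20:180],None,fx=5,fy=5,interpolation=cv2.INTER_CUBIC)[:600])
im2=cv2.imread('pics/w2.png')[110:260,220:420];cv2.imwrite('pics/w2y.png',cv2.resize(im2,None,fx=4,fy=4,interpolation=cv2.INTER_CUBIC))"
```

```text
(no output)
```

View pics/w2z.png

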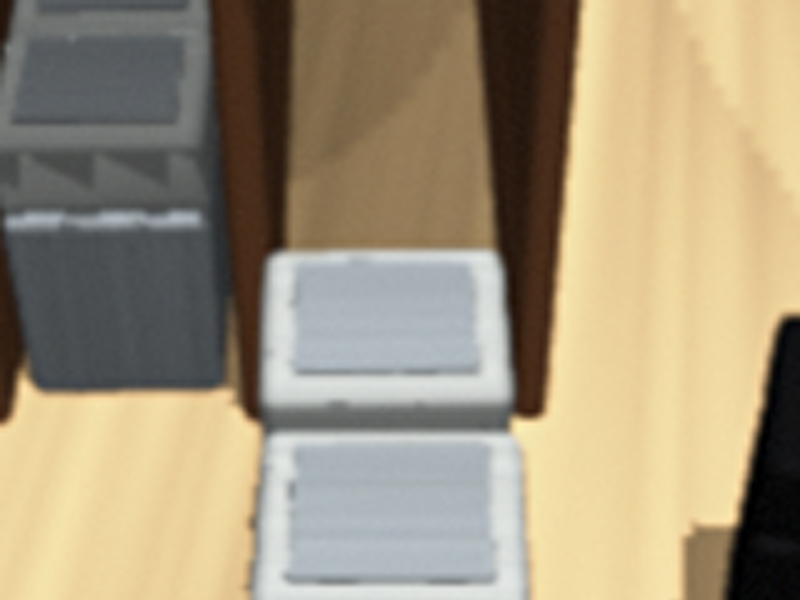

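View pics/w2y.png

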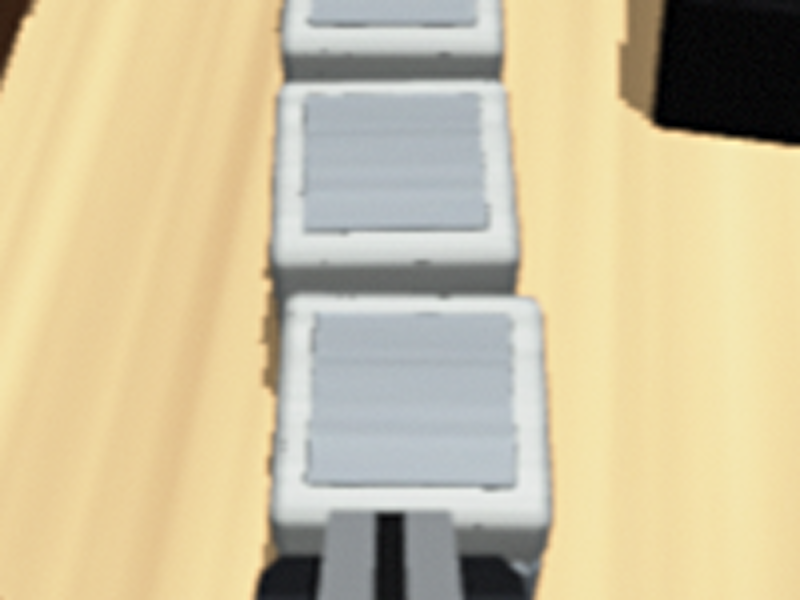

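Run:
```python
from plan import *
import pickle; c=pickle.load(open('w2.pkl','rb'))
z=lambda u,v:(240+u/5-.4,v/5-.4); y=lambda u,v:(220+u/4-.4,110+v/4-.4)
for n,p,h in [('walls',[z(240,412),z(262,415),z(515,415),z(547,412)],0),
 ('t1f',[z(267,253),z(500,253)],.064),('t1r',[z(260,408),z(513,408)],.064),('t2f',[z(265,436),z(522,436)],.064),('t2r',[y(286,50),y(501,50)],.064),('t3f',[y(279,84),y(506,84)],.064),('t3r',[y(273,264),y(518,262)],.064),('t4f',[y(287,298),y(542,298)],.064),('t4r',[y(273,522),y(549,522)],.064)]:
    q=np.array([incab(onz(c,*a,h))[:2]*1000 for a in p]); print(n,q.round(1).tolist(),'mid',q.mean(0).round(1))
```

```text
walls [[3.4, 35.5], [2.3, 30.3], [1.5, -29.3], [2.6, -36.9]] mid [ 2.5 -0.1]
t1f [[-32.0, 24.2], [-32.6, -20.8]] mid [-32.3   1.7]
t1r [[-79.0, 24.1], [-79.6, -21.0]] mid [-79.3   1.6]
t2f [[-86.7, 22.9], [-87.3, -22.2]] mid [-87.    0.4]
t2r [[-130.6, 22.8], [-131.1, -20.5]] mid [-130.9    1.2]
t3f [[-140.1, 23.9], [-140.6, -21.0]] mid [-140.4    1.5]
t3r [[-184.9, 23.4], [-185.0, -20.6]] mid [-184.9    1.4]
t4f [[-192.5, 20.6], [-193.0, -24.3]] mid [-192.8   -1.9]
t4r [[-236.5, 21.4], [-237.0, -22.3]] mid [-236.7   -0.5]
```

```bash
python3 -c "
from plan import *
print(delta((-.262,.0005,.02),.853,-1))"
```

```text
(array([0.0665, 0.0046, 0.0676]), array([-0.0096, -0.0038, -0.0014]))
```

```bash
python3 -m handwheel '[[-1,[0.014,0.001,0.014],[-0.01,0,0]],[-1,[0.028,0.002,0.028],[-0.01,0,0]],[-1,[0.042,0.003,0.042],[-0.01,0,0]],[-1,[0.056,0.004,0.056],[-0.01,-0.003,0]],[-1,[0.0665,0.0045,0.0675],[-0.01,-0.003,0]]]'
python3 -c "
from plan import *
R0=st();print(observe()['ft_force']); print('d in tool',R0.T@d,'e',R0.T@e,'up',R0.T@[0,0,1])"
```

```text
time_s: 2.75
ee_pos: [0.5921, -0.2233, 0.0246]
orientation: [1.677, 1.887, -0.627]
ft_force: [-0.2, 0.1, -0.3]
width: -0.001
t 2.75 cab [-0.2662 -0.0018  0.0246] F cab [ 0.1192  0.1523 -0.3265] tilt 48.5491334841355 w -0.001
[-0.1656  0.0999 -0.3265]
d in tool [ 0.7495 -0.0013 -0.662 ] e [-0.0055 -1.     -0.0043] up [-0.662   0.0069 -0.7495]
```

```bash
python3 -m handwheel '[[-1,[0.003,-0.001,-0.002],[0,0,0]],[-1,[0.006,-0.002,-0.004],[0,0,0]],[-1,[0.009,-0.0022,-0.006],[0,0,0]],[-1,[0.012,-0.0022,-0.009],[0,0,0]],[-1,[0.015,-0.0022,-0.0125],[0,0,0]]]'
python3 -c "
from plan import *
R0=st(); print(delta((-.20,.0005,.02),.853,-1))"
```

```text
time_s: 3.17
ee_pos: [0.5883, -0.2044, 0.0264]
orientation: [1.677, 1.884, -0.627]
ft_force: [0.7, 0.3, 0.1]
width: 0.0
t 3.17 cab [-0.2471 -0.0002  0.0264] F cab [ 0.2235 -0.7114  0.0665] tilt 48.442761350502565 w 0.0
(array([ 0.0395, -0.0009, -0.0265]), array([ 0.0057,  0.0075, -0.0071]))
```

```bash
python3 -m handwheel '[[-1,[0.0035,0,-0.001],[0,0,0]],[-1,[0.007,0,-0.002],[0,0,0]],[-1,[0.0105,-0.0005,-0.0035],[0,0,0]],[-1,[0.014,-0.0005,-0.006],[0.005,0.005,0]],[-1,[0.017,-0.0005,-0.0085],[0.005,0.005,0]]]'
python3 -c "
from plan import *
R0=st(); print(delta((-.20,.0005,.02),.853,-1))"
```

```text
time_s: 3.58
ee_pos: [0.5853, -0.1864, 0.0205]
orientation: [1.684, 1.888, -0.629]
ft_force: [0.7, -3.2, 3.3]
width: 0.003
t 3.58 cab [-0.2288  0.0005  0.0205] F cab [-3.3002 -0.294   3.2556] tilt 48.79064600757974 w 0.003
(array([ 0.022 , -0.0001, -0.0186]), array([-0.0005,  0.0014, -0.0068]))
```

```bash
python3 -m handwheel '[[-1,[0.0020,0,-0.0025],[0,0,0]],[-1,[0.0045,0,-0.005],[0,0,0]],[-1,[0.007,0,-0.0072],[0,0,0]],[-1,[0.0095,0,-0.0095],[0,0,0]],[-1,[0.012,0,-0.0118],[0,0,0]]]'
python3 -c "
from plan import *
R0=st(); print(delta((-.20,.0005,.021),.853,-1))
c=cams.get_calibration('wrist');im=cams.camera('wrist'); cv2.imwrite('pics/w3.png',im[:,:,::-1])"
```

```text
time_s: 4.0
ee_pos: [0.583, -0.1692, 0.0208]
orientation: [1.683, 1.889, -0.629]
ft_force: [-1.0, -1.1, -1.7]
width: -0.002
t 4.0 cab [-0.2114  0.0008  0.0208] F cab [-0.9993  1.1185 -1.6953] tilt 48.7913276010125 w -0.002
(array([ 0.0085,  0.0002, -0.0077]), array([-0.0007,  0.0014, -0.0059]))
```

View pics/w3.png

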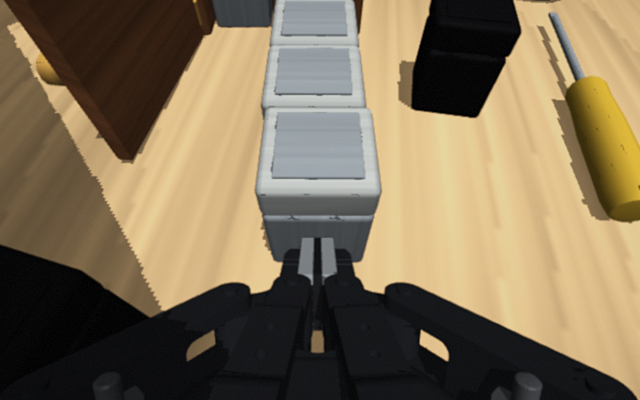

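Run:
```python
from plan import *
st()
im=cams.camera('top')[165:285,195:435,::-1]
cv2.imwrite('pics/top1z.png',cv2.resize(im,(800,400),interpolation=cv2.INTER_CUBIC))
c=cams.get_calibration('wrist')
im=cv2.imread('pics/w3.png')[0:200,250:400];cv2.imwrite('pics/w3z.png',cv2.resize(im,None,fx=3,fy=3,interpolation=cv2.INTER_CUBIC))
for r in (0,45,107,192,): print(r,incab(onz(c,318,r,.064)))
```

```text
t 4.05 cab [-0.2107  0.0008  0.0209] F cab [-1.1643 -0.2884 -1.9471] tilt 48.8462532273079 w 0.002
0 [-0.0714 -0.0006  0.064 ]
45 [-0.1162 -0.0003  0.064 ]
107 [-0.1618 -0.0001  0.064 ]
192 [-0.2059  0.0002  0.064 ]
```

View pics/w3z.png

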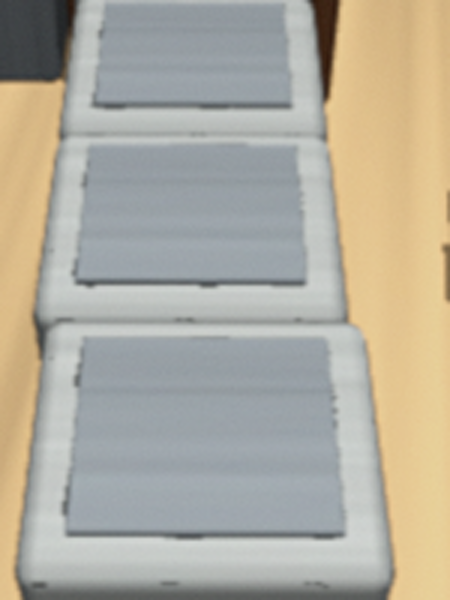

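View pics/top1z.png

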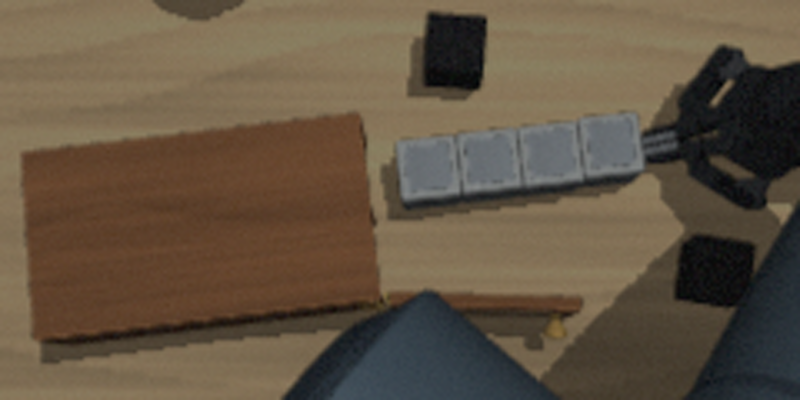

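```bash
python3 -m handwheel '[[-1,[0.003,0,-0.0026],[0,0,0]],[-1,[0.006,0,-0.0053],[0,0,0]],[-1,[0.009,0,-0.0079],[0,0,0]],[-1,[0.012,0,-0.0105],[0,0,0]],[-1,[0.015,0,-0.0132],[0,0,0]]]'
python3 -c "
from plan import *
R0=st(); print(delta((-.17,.0005,.021),.853,-1))
c=cams.get_calibration('wrist');im=cams.camera('wrist'); cv2.imwrite('pics/w4.png',im[:,:,::-1])"
```

```text
time_s: 4.52
ee_pos: [0.5808, -0.1492, 0.0212]
orientation: [1.684, 1.889, -0.629]
ft_force: [1.1, -3.2, -2.1]
width: 0.004
t 4.52 cab [-0.1914  0.0006  0.0212] F cab [-3.2864 -0.7175 -2.134 ] tilt 48.805229540432734 w 0.004
(array([ 0.0162, -0.    , -0.0139]), array([-0.0004,  0.0012, -0.0061]))
```

View pics/w4.png

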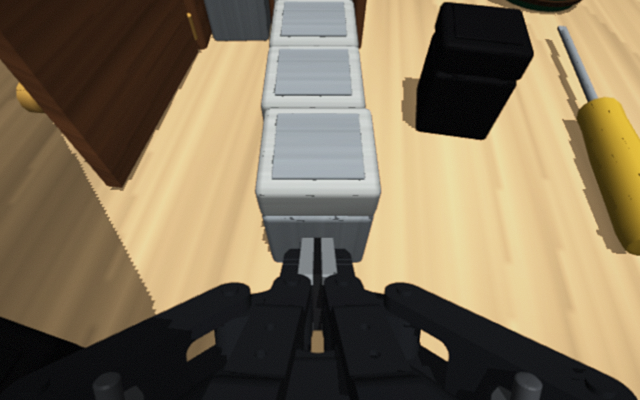

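```bash
python3 -m handwheel '[[-1,[0.0025,0,-0.0022],[0,0,0]],[-1,[0.005,0,-0.0044],[0,0,0]],[-1,[0.0075,0,-0.0066],[0,0,0]],[-1,[0.010,0,-0.0088],[0,0,0]],[-1,[0.0125,0,-0.011],[0,0,0]]]'
python3 -c "
from plan import *
R0=st()"
python3 -m handwheel '[[-1,[0.0025,0,-0.0022],[0,0,0]],[-1,[0.005,0,-0.0044],[0,0,0]],[-1,[0.0075,0,-0.0066],[0,0,0]],[-1,[0.010,0,-0.0088],[0,0,0]],[-1,[0.0125,0,-0.011],[0,0,0]]]'
python3 -c "
from plan import *
R0=st(); print(delta((-.14,.0005,.021),.853,-1))
c=cams.get_calibration('wrist');im=cams.camera('wrist'); cv2.imwrite('pics/w5.png',im[:,:,::-1])"
```

```text
time_s: 4.98
ee_pos: [0.5788, -0.1328, 0.0212]
orientation: [1.684, 1.889, -0.629]
ft_force: [0.5, -2.0, -2.1]
width: 0.004
t 4.98 cab [-0.1748  0.0005  0.0212] F cab [-2.056  -0.2198 -2.1093] tilt 48.81230967691884 w 0.004
time_s: 5.4
ee_pos: [0.5769, -0.1162, 0.0213]
orientation: [1.684, 1.889, -0.629]
ft_force: [0.4, -3.5, -1.3]
width: 0.001
t 5.4 cab [-0.1581  0.0004  0.0213] F cab [-3.5383  0.0204 -1.3194] tilt 48.815940828630865 w 0.001
(array([ 0.0138, -0.0002, -0.0117]), array([-0.0003,  0.001 , -0.006 ]))
```

View pics/w5.png

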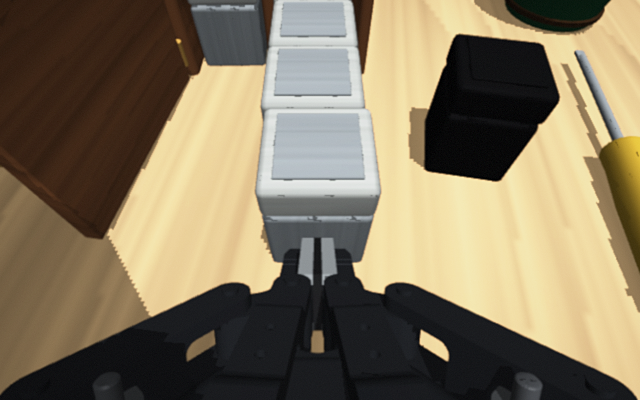

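Lead tin is ~30 mm inside with no rise in force; the row stays straight. Continuing.

```bash
python3 -m handwheel '[[-1,[0.003,0,-0.0026],[0,0,0]],[-1,[0.006,0,-0.0053],[0,0,0]],[-1,[0.009,0,-0.0079],[0,0,0]],[-1,[0.012,0,-0.0105],[0,0,0]],[-1,[0.015,0,-0.0132],[0,0,0]]]'
python3 -c "
from plan import *
R0=st()"
python3 -m handwheel '[[-1,[0.003,0,-0.0026],[0,0,0]],[-1,[0.006,0,-0.0053],[0,0,0]],[-1,[0.009,0,-0.0079],[0,0,0]],[-1,[0.012,0,-0.0105],[0,0,0]],[-1,[0.015,0,-0.0132],[0,0,0]]]'
python3 -c "
from plan import *
R0=st()"
python3 -m handwheel '[[-1,[0.003,0,-0.0026],[0,0,0]],[-1,[0.006,0,-0.0053],[0,0,0]],[-1,[0.009,0,-0.0079],[0,0,0]],[-1,[0.012,0,-0.0105],[0,0,0]],[-1,[0.015,0,-0.0132],[0,0,0]]]'
python3 -c "
from plan import *
R0=st(); print(delta((-.08,.0005,.021),.853,-1))
c=cams.get_calibration('wrist');im=cams.camera('wrist'); cv2.imwrite('pics/w6.png',im[:,:,::-1])"
```

```text
time_s: 5.87
ee_pos: [0.5746, -0.0963, 0.0214]
orientation: [1.684, 1.889, -0.629]
ft_force: [0.7, -2.7, -1.4]
width: -0.0
t 5.87 cab [-0.1381  0.0003  0.0214] F cab [-2.7349 -0.3241 -1.3623] tilt 48.81354078282164 w -0.0
time_s: 6.28
ee_pos: [0.5723, -0.0764, 0.0214]
orientation: [1.684, 1.889, -0.629]
ft_force: [0.1, -3.1, -1.2]
width: 0.001
t 6.28 cab [-0.1181  0.0002  0.0214] F cab [-3.0822  0.2535 -1.2144] tilt 48.81437289760292 w 0.001
time_s: 6.7
ee_pos: [0.57, -0.0566, 0.0215]
orientation: [1.684, 1.889, -0.629]
ft_force: [0.4, -2.3, -2.1]
width: 0.0
t 6.7 cab [-0.0981  0.0001  0.0215] F cab [-2.3444 -0.1264 -2.072 ] tilt 48.81309126760745 w 0.0
(array([ 0.014 , -0.0005, -0.0116]), array([-0.0004,  0.001 , -0.0061]))
```

View pics/w6.png

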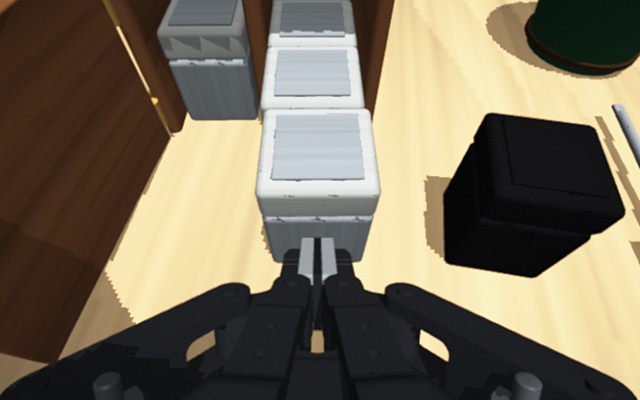

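```bash
python3 -c "
from plan import *
c=cams.get_calibration('wrist')
for u,v,z in [(487,115,.064),(462,200,.06),(446,262,0),(530,276,0)]: print(incab(onz(c,u,v,z)))
for D in (45,60,80,100): # linkage lateral for pixel (400,290),(520,330),(630,385) at depth behind tcp
  print(D)
R0=st();P=np.array(c['pose']);print((R0.T@P[:3,:3]))"
```

```text
[-0.0524 -0.0721  0.064 ]
[-0.0929 -0.0531  0.06  ]
[-0.0913 -0.0665  0.    ]
[-0.0991 -0.1076  0.    ]
45
60
80
100
t 6.75 cab [-0.0973  0.0002  0.0215] F cab [-1.108  -0.5526 -2.1963] tilt 48.870460971168185 w 0.002
[[ 0.0001  0.2598 -0.9657]
 [ 1.     -0.0003  0.    ]
 [-0.0003 -0.9657 -0.2598]]
```

```bash
python3 -m handwheel '[[-1,[0.0023,-0.0005,-0.0035],[0,0,0]],[-1,[0.0045,-0.001,-0.0066],[0,0,0]],[-1,[0.0067,-0.0015,-0.0098],[0,0,0]],[-1,[0.009,-0.002,-0.013],[0,0,0]],[-1,[0.0115,-0.002,-0.0165],[0,0,0]]]'
python3 -c "
from plan import *
R0=st()"
python3 -m handwheel '[[-1,[0.0025,0,-0.0030],[0,0,0]],[-1,[0.005,0,-0.0055],[0,0,0]],[-1,[0.008,0,-0.0079],[0,0,0]],[-1,[0.011,0,-0.0105],[0,0,0]],[-1,[0.014,0,-0.0132],[0,0,0]]]'
python3 -c "
from plan import *
R0=st(); print(delta((-.03,.002,.026),.853,-1))
c=cams.get_calibration('wrist');im=cams.camera('wrist'); cv2.imwrite('pics/w7.png',im[:,:,::-1])"
```

```text
time_s: 7.17
ee_pos: [0.5656, -0.0375, 0.0264]
orientation: [1.684, 1.889, -0.629]
ft_force: [-0.0, -1.7, -0.9]
width: -0.002
t 7.17 cab [-0.0787  0.0021  0.0264] F cab [-1.6535  0.2449 -0.9176] tilt 48.8154026635948 w -0.002
time_s: 7.58
ee_pos: [0.5637, -0.0185, 0.0273]
orientation: [1.684, 1.889, -0.628]
ft_force: [1.0, -2.4, -0.1]
width: 0.002
t 7.58 cab [-0.0596  0.0017  0.0273] F cab [-2.5218 -0.7061 -0.0704] tilt 48.808441336238246 w 0.002
(array([ 0.0231, -0.0004, -0.0185]), array([-0.0002,  0.0011, -0.0065]))
```

View pics/w7.png

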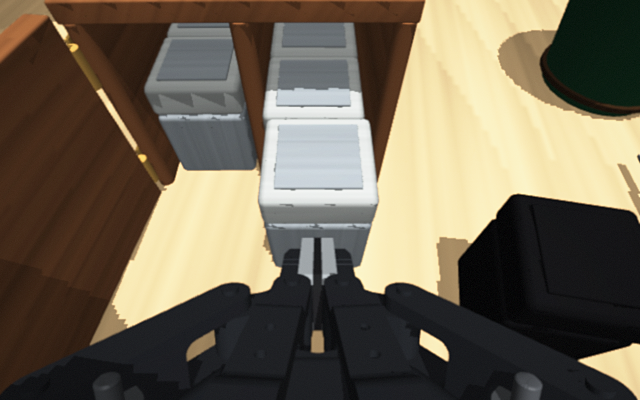

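```bash
python3 -m handwheel '[[-1,[0.003,0,-0.0026],[0,0,0]],[-1,[0.006,0,-0.0053],[0,0,0]],[-1,[0.009,0,-0.0079],[0,0,0]],[-1,[0.012,0,-0.0105],[0,0,0]],[-1,[0.015,0,-0.0132],[0,0,0]]]'
python3 -c "
from plan import *
R0=st()"
python3 -m handwheel '[[-1,[0.0023,0,-0.0020],[0,0,0]],[-1,[0.0045,0,-0.0040],[0,0,0]],[-1,[0.0068,0,-0.0060],[0,0,0]],[-1,[0.009,0,-0.0080],[0,0,0]],[-1,[0.0113,0,-0.010],[0,0,0]]]'
python3 -c "
from plan import *
R0=st(); print(delta((0,.002,.026),.853,-1))
c=cams.get_calibration('wrist');im=cams.camera('wrist'); cv2.imwrite('pics/w8.png',im[:,:,::-1])"
```

```text
time_s: 8.05
ee_pos: [0.5612, 0.0014, 0.0272]
orientation: [1.684, 1.889, -0.628]
ft_force: [1.6, -3.6, 0.8]
width: 0.003
t 8.05 cab [-0.0395  0.0017  0.0272] F cab [-3.7908 -1.1107  0.756 ] tilt 48.81109349195444 w 0.003
time_s: 8.47
ee_pos: [0.5594, 0.0163, 0.0272]
orientation: [1.684, 1.889, -0.629]
ft_force: [-0.9, -4.0, 0.5]
width: 0.003
t 8.47 cab [-0.0245  0.0017  0.0272] F cab [-3.8511  1.3579  0.4761] tilt 48.81363075862944 w 0.003
(array([ 0.0192, -0.0004, -0.0152]), array([-0.0004,  0.001 , -0.0062]))
```

View pics/w8.png

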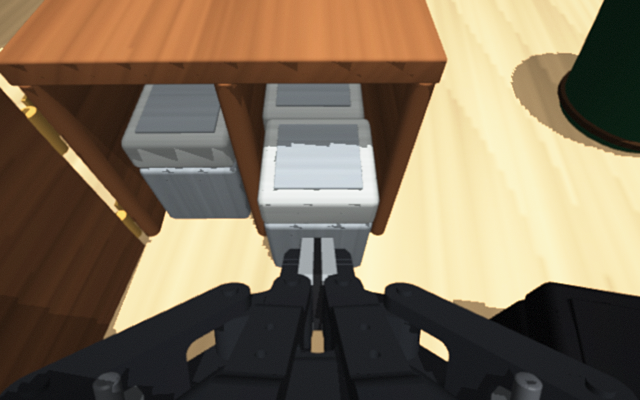

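```bash
cat > chk.py <<'E'
from plan import *
import sys
o=observe(); f=o['ft_force']; fx=f@d
print('t',round(o['time_s'],2),'cab',incab(o['ee_pos'])*1000,'F',np.array([fx,f@e,f[2]]).round(2))
sys.exit(1 if fx<-float(sys.argv[1]) else 0)
E
python3 -m handwheel '[[-1,[0.0023,0,-0.0020],[0,0,0]],[-1,[0.0045,0,-0.0040],[0,0,0]],[-1,[0.0065,0,-0.0057],[0,0,0]],[-1,[0.008,0,-0.0070],[0,0,0]],[-1,[0.009,0,-0.0079],[0,0,0]]]'
python3 chk.py 7
python3 -m handwheel '[[-1,[0.0008,0,-0.0007],[0,0,0]],[-1,[0.0015,0,-0.0013],[0,0,0]],[-1,[0.0015,0,-0.0013],[0,0,0]]]'
python3 chk.py 7
python3 -c "
from plan import *
c=cams.get_calibration('wrist');im=cams.camera('wrist'); cv2.imwrite('pics/w9.png',im[:,:,::-1])"
```

```text
time_s: 8.93
ee_pos: [0.558, 0.0283, 0.0272]
orientation: [1.683, 1.889, -0.629]
ft_force: [0.2, -3.9, 0.7]
width: -0.001
t 8.93 cab [-12.4289   1.7545  27.2044] F [-3.88  0.3   0.65]
time_s: 9.18
ee_pos: [0.5578, 0.0301, 0.0272]
orientation: [1.684, 1.889, -0.628]
ft_force: [0.8, -2.8, -0.2]
width: -0.001
t 9.18 cab [-10.5463   1.6883  27.2257] F [-2.84 -0.5  -0.18]
```

View pics/w9.png

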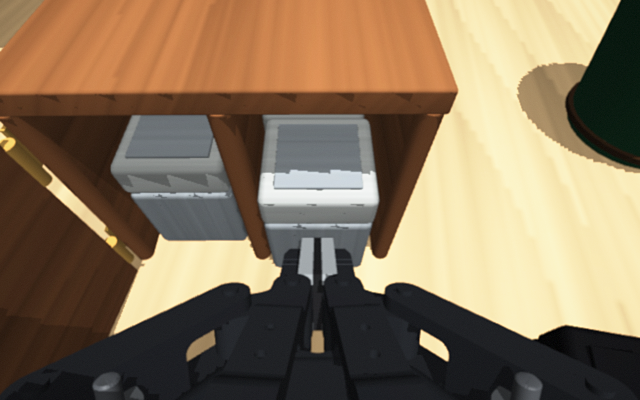

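```bash
python3 -m handwheel '[[-1,[0.00045,0,-0.0004],[0,0,0]],[-1,[0.0009,0,-0.0008],[0,0,0]],[-1,[0.0009,0,-0.0008],[0,0,0]]]' >/dev/null && python3 chk.py 6 && \
python3 -m handwheel '[[-1,[0.00045,0,-0.0004],[0,0,0]],[-1,[0.0009,0,-0.0008],[0,0,0]],[-1,[0.0009,0,-0.0008],[0,0,0]]]' >/dev/null && python3 chk.py 6 && \
python3 -m handwheel '[[-1,[0.00045,0,-0.0004],[0,0,0]],[-1,[0.0009,0,-0.0008],[0,0,0]],[-1,[0.0009,0,-0.0008],[0,0,0]]]' >/dev/null && python3 chk.py 6 && \
python3 -m handwheel '[[-1,[0.00045,0,-0.0004],[0,0,0]],[-1,[0.0009,0,-0.0008],[0,0,0]],[-1,[0.0009,0,-0.0008],[0,0,0]]]' >/dev/null && python3 chk.py 6 && \
python3 -m handwheel '[[-1,[0.00045,0,-0.0004],[0,0,0]],[-1,[0.00045,0,-0.0004],[0,0,0]]]' >/dev/null && python3 chk.py 6 && \
python3 -m handwheel '[[-1,[0.00045,0,-0.0004],[0,0,0]],[-1,[0.00045,0,-0.0004],[0,0,0]]]' >/dev/null && python3 chk.py 6
```

```text
t 9.48 cab [-9.5596  1.6367 27.2037] F [-4.36 -0.5  -0.06]
t 9.73 cab [-8.235   1.6818 27.1996] F [-4.13 -0.58  0.51]
t 9.98 cab [-6.9783  1.6731 27.2181] F [-4.14  0.83  0.96]
t 10.23 cab [-5.7818  1.6897 27.231 ] F [-2.77 -1.15  0.48]
t 10.4 cab [-5.1936  1.692  27.219 ] F [-4.1   0.14  0.36]
t 10.57 cab [-4.6223  1.6745 27.2198] F [-3.79 -1.22  1.  ]
```

```bash
python3 -m handwheel '[[-1,[0.0005,0,-0.00044],[0,0,0]],[-1,[0.0005,0,-0.00044],[0,0,0]]]' >/dev/null && python3 chk.py 6.2 && \
python3 -m handwheel '[[-1,[0.0005,0,-0.00044],[0,0,0]],[-1,[0.0005,0,-0.00044],[0,0,0]]]' >/dev/null && python3 chk.py 6.2 && \
python3 -m handwheel '[[-1,[0.0005,0,-0.00044],[0,0,0]],[-1,[0.0005,0,-0.00044],[0,0,0]]]' >/dev/null && python3 chk.py 6.2 && \
python3 -m handwheel '[[-1,[0.0005,0,-0.00044],[0,0,0]],[-1,[0.0005,0,-0.00044],[0,0,0]]]' >/dev/null && python3 chk.py 6.2 && \
python3 -m handwheel '[[-1,[0.0005,0,-0.00044],[0,0,0]],[-1,[0.0005,0,-0.00044],[0,0,0]]]' >/dev/null && python3 chk.py 6.2 && \
python3 -m handwheel '[[-1,[0.0005,0,-0.00044],[0,0,0]],[-1,[0.0005,0,-0.00044],[0,0,0]]]' >/dev/null && python3 chk.py 6.2 && \
python3 -m handwheel '[[-1,[0.0005,0,-0.00044],[0,0,0]],[-1,[0.0005,0,-0.00044],[0,0,0]]]' >/dev/null && python3 chk.py 6.2 && \
python3 -m handwheel '[[-1,[0.0005,0,-0.00044],[0,0,0]],[-1,[0.0005,0,-0.00044],[0,0,0]]]' >/dev/null && python3 chk.py 6.2 && \
python3 -m handwheel '[[-1,[0.0005,0,-0.00044],[0,0,0]],[-1,[0.0005,0,-0.00044],[0,0,0]]]' >/dev/null && python3 chk.py 6.2 && \
python3 -m handwheel '[[-1,[0.0005,0,-0.00044],[0,0,0]],[-1,[0.0005,0,-0.00044],[0,0,0]]]' >/dev/null && python3 chk.py 6.2
python3 -c "
from plan import *
c=cams.get_calibration('wrist');im=cams.camera('wrist'); cv2.imwrite('pics/w10.png',im[:,:,::-1])"
```

```text
t 10.73 cab [-3.9257  1.6921 27.2182] F [-2.98 -0.07 -0.11]
t 10.9 cab [-3.2582  1.6835 27.2191] F [-3.49 -0.14  0.9 ]
t 11.07 cab [-2.5937  1.6785 27.2271] F [-3.12  0.03  0.26]
t 11.23 cab [-1.9365  1.6772 27.231 ] F [-3.89  0.02 -0.02]
t 11.4 cab [-1.2651  1.6763 27.2478] F [-2.82  0.46  0.22]
t 11.57 cab [-0.6156  1.6795 27.2279] F [-3.97  0.34  0.48]
t 11.73 cab [-0.3191  1.5521 27.2497] F [-5.2  -0.01  0.64]
t 11.9 cab [-0.1147  1.4011 27.2624] F [-5.8  -0.08  0.4 ]
t 12.07 cab [ 0.1035  1.2299 27.2488] F [-8.59  0.13  0.13]
```

View pics/w10.png

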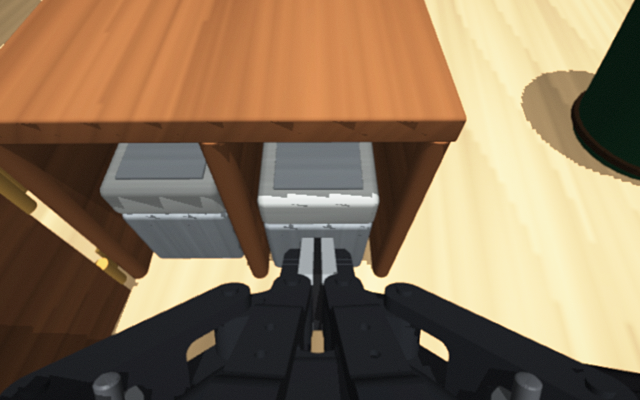

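```bash
python3 -m handwheel '[[-1,[0,0,0],[0,0,0]]]' >/dev/null; python3 chk.py 9 && python3 -m handwheel '[[-1,[0.0005,0,-0.00044],[0,0,0]],[-1,[0.0005,0,-0.00044],[0,0,0]]]' >/dev/null && python3 chk.py 9 ; python3 -m handwheel '[[-1,[0,0,0],[0,0,0]]]' >/dev/null;python3 chk.py 9;python3 -m handwheel '[[-1,[0,0,0],[0,0,0]]]' >/dev/null;python3 chk.py 9
```

```text
t 12.2 cab [ 0.0819  1.2319 27.2338] F [-8.89  0.55  0.26]
t 12.37 cab [ 0.3     1.0539 27.2568] F [-10.18   0.64   0.1 ]
t 12.45 cab [ 0.3143  1.0422 27.2565] F [-10.44   0.46  -0.89]
t 12.53 cab [ 0.3077  1.0356 27.251 ] F [-10.66   0.12   0.49]
```

```bash
python3 -m handwheel '[[-1,[0.0002,0,-0.00018],[0,0,0]],[-1,[0.0004,0,-0.00035],[0,0,0]],[-1,[0.0004,0,-0.00035],[0,0,0]],[-1,[0.0004,0,-0.00035],[0,0,0]],[-1,[0.0004,0,-0.00035],[0,0,0]]]' >/dev/null && python3 chk.py 9; python3 -c "
from plan import *
st();c=cams.get_calibration('wrist');im=cams.camera('wrist')
for u,v,z in [(263,206,.064),(376,206,.064)]: print('tail rear top',incab(onz(c,u,v,z)))
for u,v,z in [(259,277,0),(381,276,0)]: print('wall',incab(onz(c,u,v,z)))
R0=R.from_rotvec(observe()['orientation']).as_matrix();print(R0.T@d)"
```

```text
t 12.95 cab [ 0.3591  0.895  27.2659] F [-12.59   0.12   0.16]
t 12.95 cab [0.0004 0.0009 0.0273] F cab [-12.5942   0.1226   0.1588] tilt 48.566270068093516 w 0.005
tail rear top [0.0036 0.0204 0.064 ]
tail rear top [ 0.0035 -0.0209  0.064 ]
wall [0.0007 0.0302 0.    ]
wall [ 0.001  -0.0328  0.    ]
[ 0.7497 -0.0058 -0.6617]
```

```bash
python3 -m handwheel '[[-1,[-0.0008,0,0.0007],[0,0,0]],[-1,[-0.0016,0,0.0014],[0,0,0]],[-1,[-0.005,0,0.0045],[0,0,0]],[-1,[-0.012,0,0.0105],[0,0,0]],[-1,[-0.025,0,0.022],[0,0,0]]]'; python3 chk.py 9
python3 -m handwheel '[[-1,[-0.015,0,0.013],[0,0,0]],[-1,[-0.035,0,0.025],[0,0,0]],[-1,[-0.06,0,0.025],[0,0,0]],[-1,[-0.09,0,0.01],[0,-0.11,0]],[-1,[-0.12,0,0],[0,-0.22,0]]]'
python3 -c "
from plan import *
st();print(delta((-.11,.155,.20),0,-1))
c=cams.get_calibration('wrist');im=cams.camera('wrist'); cv2.imwrite('pics/w11.png',im[:,:,::-1])"
```

```text
time_s: 13.42
ee_pos: [0.5591, 0.0109, 0.0269]
orientation: [1.682, 1.894, -0.628]
ft_force: [0.1, 0.2, 0.6]
width: -0.0
t 13.42 cab [-29.7504   2.7639  26.8955] F [ 0.2  -0.12  0.6 ]
time_s: 13.83
ee_pos: [0.5694, -0.0822, 0.105]
orientation: [1.547, 1.733, -0.786]
ft_force: [0.8, 0.2, 0.5]
width: -0.0
t 13.83 cab [-0.1234  0.0037  0.105 ] F cab [ 0.0719 -0.7924  0.5278] tilt 36.13637380451686 w -0.0
(array([-0.0694, -0.1514, -0.0659]), array([-0.0078, -0.6307, -0.0019]))
```

View pics/w11.png

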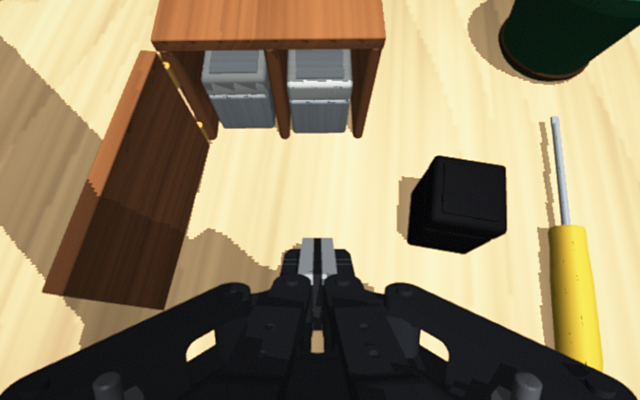

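```bash
python3 -m handwheel '[[-1,[-0.033,0,-0.024],[0,-0.11,0]],[-1,[-0.066,0,-0.048],[0,-0.22,0]],[-1,[-0.069,-0.038,-0.066],[0,-0.33,0]],[-1,[-0.069,-0.076,-0.066],[0,-0.44,0]],[-1,[-0.069,-0.114,-0.066],[0,-0.55,0]]]'
python3 -c "
from plan import *
c=cams.get_calibration('wrist');im=cams.camera('wrist'); cv2.imwrite('pics/w12.png',im[:,:,::-1])
st();print(delta((-.11,.16,.19),0,-1));import pickle;pickle.dump(c,open('w12.pkl','wb'))"
```

```text
time_s: 14.3
ee_pos: [0.4551, -0.0819, 0.2027]
orientation: [1.178, 1.316, -1.084]
ft_force: [-0.7, 0.1, 1.3]
width: -0.002
t 14.35 cab [-0.1039  0.1259  0.1986] F cab [ 3.8142  1.8369 -4.894 ] tilt 4.373848412713928 w -0.001
(array([ 0.0082, -0.0341,  0.0068]), array([-0.0025, -0.0763,  0.0027]))
```

View pics/w12.png

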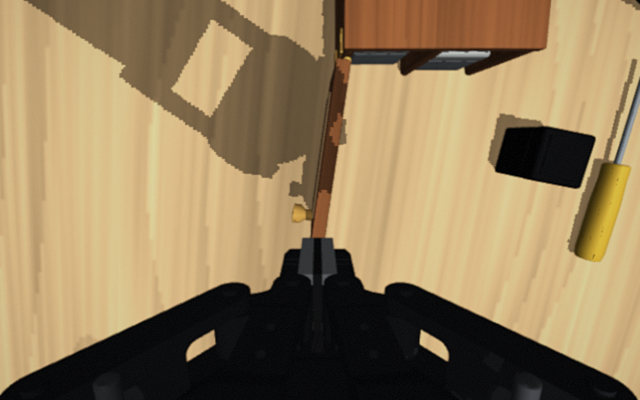

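```bash
python3 -c "
from plan import *
import pickle;c=pickle.load(open('w12.pkl','rb'))
for u,v,z in [(349,62,.109),(337,62,.109),(327,235,.109),(312,235,.109),(292,213,.056)]: print(incab(onz(c,u,v,z)))
st()
for th in (1.72,1.3,.9,.5,.2,0):
  h=np.array([-.006,.099]);p=np.array([-np.sin(th),-np.cos(th)]);n=np.array([-np.cos(th),np.sin(th)])
  off=.005+.0145*abs(n[1])+.011*abs(n[0])
  print(th,h+.09*p+off*n, h+.10*p+off*n)"
```

```text
[-0.0089  0.0944  0.109 ]
[-0.0088  0.1024  0.109 ]
[-0.1279  0.1089  0.109 ]
[-0.1278  0.1198  0.109 ]
[-0.1238  0.1376  0.056 ]
t 14.35 cab [-0.1039  0.1259  0.1986] F cab [ 3.8142  1.8369 -4.894 ] tilt 4.373848412713928 w -0.001
1.72 [-0.0919  0.1331] [-0.1018  0.1346]
1.3 [-0.0986  0.096 ] [-0.1082  0.0934]
0.9 [-0.0909  0.0612] [-0.0988  0.055 ]
0.5 [-0.0681  0.0304] [-0.0729  0.0216]
0.2 [-0.0422  0.0145] [-0.0442  0.0047]
0 [-0.022  0.009] [-0.022 -0.001]
```

```bash
python3 -m handwheel '[[-1,[0.004,-0.015,-0.004],[0,-0.04,0]],[-1,[0.008,-0.030,-0.008],[0,-0.076,0]],[-1,[0.008,-0.030,-0.008],[0,-0.076,0]]]'
python3 -c "
from plan import *
st();print(delta((-.095,.155,.075),0,-1));print(observe()['joints'])"
```

```text
time_s: 14.6
ee_pos: [0.4219, -0.0744, 0.1919]
orientation: [1.128, 1.267, -1.119]
ft_force: [0.4, -0.5, -0.6]
width: -0.001
t 14.6 cab [-0.0979  0.1492  0.1919] F cab [-0.5059 -0.3554 -0.5702] tilt 0.40752019042985554 w -0.001
(array([ 0.1169, -0.0059, -0.0021]), array([-0.0044, -0.0071, -0.0011]))
[-0.4446 -0.2642  2.1374  0.0069  1.2712 -0.5634]
```

```bash
python3 -m handwheel '[[-1,[0.015,-0.003,0],[0,0,0]],[-1,[0.040,-0.003,0],[0,0,0]],[-1,[0.070,-0.003,0],[0,0,0]],[-1,[0.098,-0.003,-0.001],[0,0,0]],[-1,[0.117,-0.003,-0.002],[0,0,0]]]'
python3 -c "
from plan import *
c=cams.get_calibration('wrist');im=cams.camera('wrist'); cv2.imwrite('pics/w13.png',im[:,:,::-1])
R0=st();print(R0.T@d,R0.T@e)"
```

```text
time_s: 15.02
ee_pos: [0.4212, -0.0734, 0.0738]
orientation: [1.13, 1.267, -1.119]
ft_force: [0.2, 0.3, -0.4]
width: 0.003
t 15.07 cab [-0.0954  0.1519  0.0708] F cab [ 0.6518  3.1669 -1.7584] tilt 0.680598758309565 w -0.0
[ 0.0119 -0.0059 -0.9999] [ 0.0041 -1.      0.006 ]
```

View pics/w13.png

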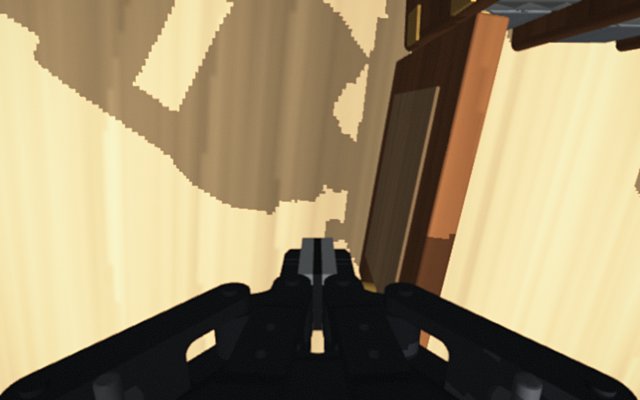

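```bash
python3 -m handwheel '[[-1,[-0.006,0.008,0],[0,0,0]],[-1,[-0.008,0.018,0],[0,0,0]],[-1,[-0.008,0.030,0.002],[0,0,0]],[-1,[-0.008,0.043,0.003],[0,0,0]],[-1,[-0.008,0.056,0.004],[0,0,0]]]'
python3 -c "
from plan import *
c=cams.get_calibration('wrist');im=cams.camera('wrist'); cv2.imwrite('pics/w14.png',im[:,:,::-1])
R0=st()"
```

```text
time_s: 15.48
ee_pos: [0.4805, -0.0712, 0.0867]
orientation: [1.13, 1.261, -1.116]
ft_force: [-2.0, 0.7, 0.8]
width: -0.004
t 15.53 cab [-0.1026  0.0884  0.0874] F cab [ 0.3204 -0.0733  1.4869] tilt 0.19716351171181473 w 0.0
```

View pics/w14.png

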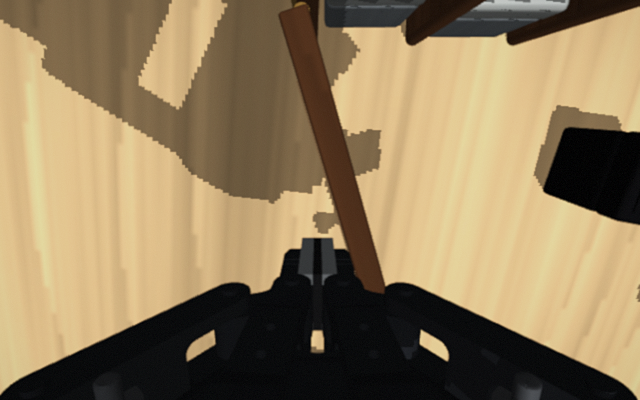

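```bash
python3 -m handwheel '[[-1,[0.002,0.012,-0.002],[0,0,0]],[-1,[0.003,0.024,-0.006],[0,0,0]],[-1,[0.003,0.036,-0.012],[0,0,0]],[-1,[0.003,0.048,-0.021],[0,0,0]],[-1,[0.003,0.058,-0.030],[0,0,0]]]'
python3 -c "
from plan import *
c=cams.get_calibration('wrist');im=cams.camera('wrist'); cv2.imwrite('pics/w15.png',im[:,:,::-1])
R0=st()"
```

```text
time_s: 15.95
ee_pos: [0.5341, -0.0343, 0.0836]
orientation: [1.13, 1.261, -1.117]
ft_force: [-1.4, -1.1, 0.7]
width: 0.001
t 16.0 cab [-0.0703  0.0316  0.0838] F cab [0.6483 0.7994 0.441 ] tilt 0.2959115754087936 w 0.003
```

View pics/w15.png

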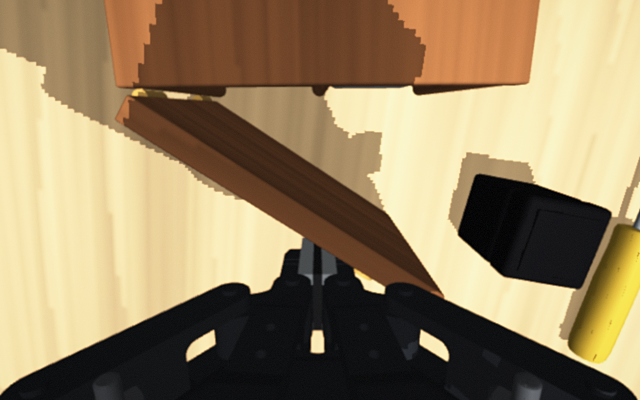

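```bash
python3 -m handwheel '[[-1,[0,0.005,-0.006],[0,0,0]],[-1,[0,0.010,-0.012],[0,0,0]],[-1,[0,0.014,-0.018],[0,0,0]],[-1,[0,0.018,-0.024],[0,0,0]],[-1,[0,0.020,-0.030],[0,0,0]]]'
python3 chk.py 9
python3 -m handwheel '[[-1,[0,0.002,-0.004],[0,0,0]],[-1,[0,0.003,-0.007],[0,0,0]],[-1,[0,0.004,-0.009],[0,0,0]],[-1,[0,0.004,-0.011],[0,0,0]]]'
python3 chk.py 9
python3 -c "
from plan import *
c=cams.get_calibration('wrist');im=cams.camera('wrist'); cv2.imwrite('pics/w16.png',im[:,:,::-1])
R0=st()"
```

```text
time_s: 16.42
ee_pos: [0.5485, -0.0015, 0.0819]
orientation: [1.129, 1.264, -1.118]
ft_force: [-0.9, -1.9, 1.1]
width: -0.005
t 16.42 cab [-40.853   14.718   81.9002] F [-1.78  1.07  1.11]
time_s: 16.75
ee_pos: [0.5511, 0.0096, 0.0818]
orientation: [1.129, 1.264, -1.117]
ft_force: [0.1, -0.5, -0.5]
width: 0.002
t 16.75 cab [-30.1194  10.8292  81.8424] F [-0.54 -0.03 -0.49]
t 16.8 cab [-0.0299  0.0108  0.0819] F cab [-0.0644 -0.5276  0.2531] tilt 0.35271489745042917 w -0.003
```

View pics/w16.png

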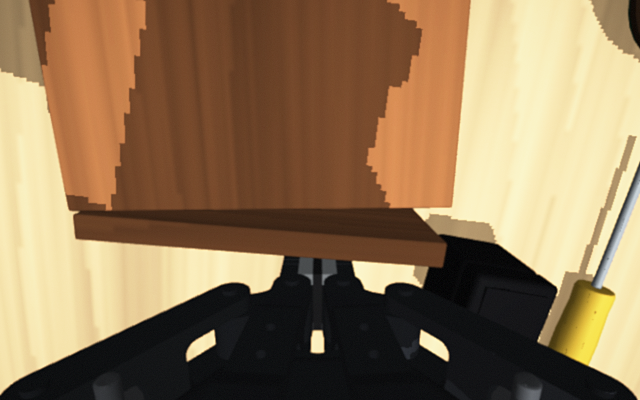

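```bash
python3 -m handwheel '[[-1,[0,0.0005,-0.0015],[0,0,0]],[-1,[0,0.001,-0.003],[0,0,0]],[-1,[0,0.001,-0.004],[0,0,0]]]' >/dev/null && python3 chk.py 4 && \
python3 -m handwheel '[[-1,[0,0,-0.001],[0,0,0]],[-1,[0,0,-0.001],[0,0,0]]]' >/dev/null && python3 chk.py 4 && \
python3 -m handwheel '[[-1,[0,0,-0.001],[0,0,0]],[-1,[0,0,-0.001],[0,0,0]]]' >/dev/null && python3 chk.py 4 && \
python3 -m handwheel '[[-1,[0,0,-0.001],[0,0,0]],[-1,[0,0,-0.001],[0,0,0]]]' >/dev/null && python3 chk.py 4 && \
python3 -m handwheel '[[-1,[0,0,-0.001],[0,0,0]],[-1,[0,0,-0.001],[0,0,0]]]' >/dev/null && python3 chk.py 4 && \
python3 -m handwheel '[[-1,[0,0,-0.001],[0,0,0]],[-1,[0,0,-0.001],[0,0,0]]]' >/dev/null && python3 chk.py 4 && \
python3 -m handwheel '[[-1,[0,0,-0.001],[0,0,0]],[-1,[0,0,-0.001],[0,0,0]]]' >/dev/null && python3 chk.py 4 && \
python3 -m handwheel '[[-1,[0,0,-0.001],[0,0,0]],[-1,[0,0,-0.001],[0,0,0]]]' >/dev/null && python3 chk.py 4
```

```text
t 17.05 cab [-26.2861   9.9597  81.9248] F [-1.22  0.06 -0.91]
t 17.22 cab [-25.1794   9.8764  81.9699] F [-0.94 -0.84 -0.28]
t 17.38 cab [-24.2305   9.8511  81.9845] F [-0.59 -0.7   0.51]
t 17.55 cab [-23.2574   9.8291  82.0364] F [-0.73 -0.59 -0.29]
t 17.72 cab [-22.2179   9.7819  82.1081] F [-0.45 -0.4  -0.13]
t 17.88 cab [-21.5001   9.7852  82.0671] F [-2.72 -0.79 -0.81]
t 18.05 cab [-21.4467   9.7663  82.1241] F [-6.17 -0.05 -0.84]
```

```bash
python3 -m handwheel '[[-1,[0,0,0.001],[0,0,0]],[-1,[0,0,0.003],[0,0,0]],[-1,[0,0,0.010],[0,0,0]],[-1,[-0.01,0,0.030],[0,0,0]],[-1,[-0.04,0,0.060],[0,0,0]]]'
python3 -m handwheel '[[-1,[-0.035,0,0.03],[0,0,0]],[-1,[-0.07,0,0.05],[0,0,0]],[-1,[-0.10,0,0.07],[0,0,0]],[-1,[-0.12,0,0.09],[0,0,0]],[-1,[-0.12,0,0.09],[0,0,0]]]'
python3 -c "
from plan import *
st();c=cams.get_calibration('wrist');im=cams.camera('wrist'); cv2.imwrite('pics/w17.png',im[:,:,::-1])
import pickle;pickle.dump(c,open('w17.pkl','wb'))
a=cams.camera('scene')[:,:,::-1];cv2.imwrite('pics/s17.png',a);st()"
```

```text
time_s: 18.47
ee_pos: [0.5537, -0.0381, 0.1167]
orientation: [1.126, 1.276, -1.121]
ft_force: [-0.1, -0.1, -0.4]
width: -0.002
time_s: 18.88
ee_pos: [0.5704, -0.1344, 0.247]
orientation: [1.132, 1.252, -1.116]
ft_force: [-0.2, -1.0, 0.6]
width: 0.002
t 18.88 cab [-0.1754  0.0091  0.247 ] F cab [-0.9181  0.3541  0.579 ] tilt -0.008058126582785183 w 0.002
t 18.98 cab [-0.1713  0.0113  0.2409] F cab [ 0.44    0.3608 -0.4839] tilt 0.35236410198867574 w 0.0
```

View pics/w17.png

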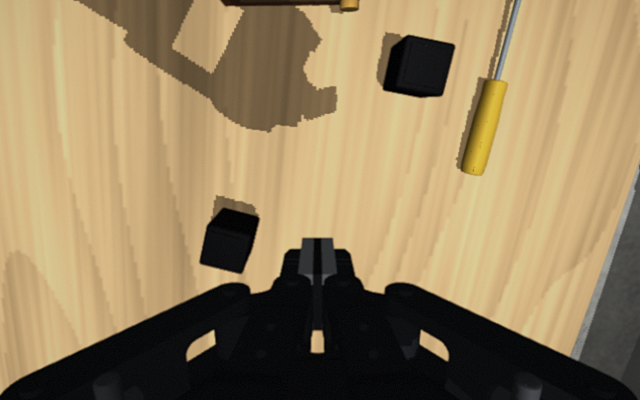

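View pics/s17.png

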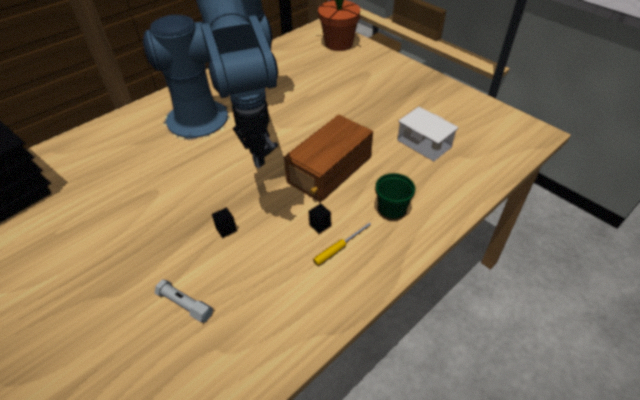

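```bash
python3 -m handwheel '[[-1,[0,0,0],[0,0.11,0]],[-1,[0,0,0],[0,0.22,0]],[-1,[0,0,0],[0,0.33,0]],[-1,[0,0,0],[0,0.42,0]],[-1,[0,0,0],[0,0.42,0]]]'
python3 -m handwheel '[[-1,[0,0,0],[0,0,0]]]' >/dev/null
python3 -c "
from plan import *
st();c=cams.get_calibration('wrist');im=cams.camera('wrist'); cv2.imwrite('pics/w18.png',im[:,:,::-1])
import pickle;pickle.dump(c,open('w18.pkl','wb'))
cv2.imwrite('pics/w18z.png',cv2.resize(im[:200,140:440,::-1],None,fx=2.6,fy=2.6,interpolation=cv2.INTER_CUBIC))"
```

```text
time_s: 19.4
ee_pos: [0.5662, -0.1304, 0.2366]
orientation: [1.416, 1.59, -0.909]
ft_force: [-0.1, -1.6, -0.3]
width: 0.006
t 19.48 cab [-0.1699  0.0122  0.2379] F cab [ 0.9907 -0.0857 -0.772 ] tilt 24.49019837300346 w 0.001
```

View pics/w18z.png

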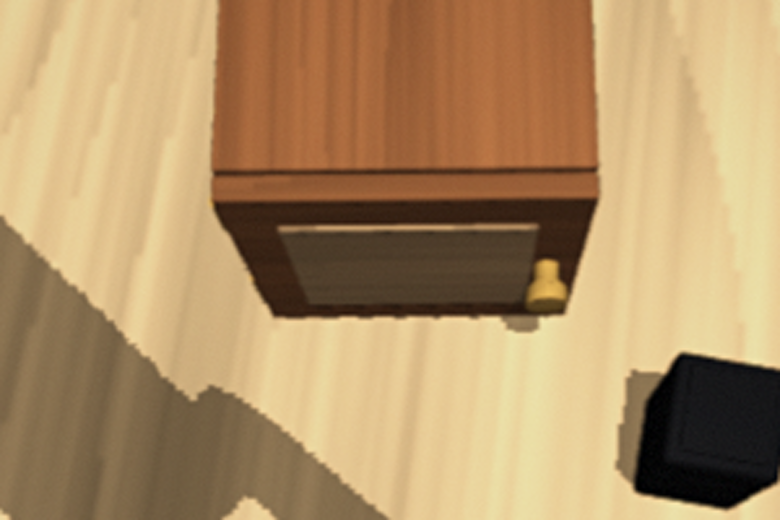

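```bash
python3 -c "
from bench import workorder
print(workorder.job_done())"
```

```text
the job is handed in; nothing more can be done
None
```

I closed up the four tins and pushed them from the tail as one straight row into the empty lane. The fingers were shut and tilted about 49° so they could reach into the lane. The job was handed in at about 19.5 s of the 69 s allowed; no verdict is reported.

- **Stop:** Sliding took about 3–4 N. The tip slowed at the stop and I held the push at 10.5–12.6 N in total, so by my estimate about 7–9 N was on the buffer. The stop force itself cannot be read directly.
- **Tail tin:** While pressed, its tail face measured about 3 mm behind the front edges. After release, the pictures still showed it just behind them. The camera calibration is only good to about 2 mm, and I could not re-measure it once the door was shut.
- **Door:** I swung it shut until it resisted at about 6 N, with the finger within 1 mm of the computed shut position. The last picture shows the panel parallel to and flush with the cabinet front.
- **Other things:** In the last scene picture the screwdriver, torch, plant pot, storage box and the two black look-alikes appear unmoved; I did not measure this. The fingers are clear of everything.

None of the checks failed or disagreed. In a few readings taken just after a move, the wrist force showed up to 5 N with nothing near the gripper, which I took as the arm settling.

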